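Tension the cake slicer's blade and lock it

TASK

Set up the cake slicer: wind the tension handwheel clockwise (seen from above) by its crank knob until the slack is gone and turning has become firm, about 14 N at the knob, and not much tighter, as it cannot be slackened again. Only then swing the blade lock lever on the other post all the way over, away from the robot. Let go of everything and leave the crockery and bottles where they stand.

Things in the scene. Friction and masses are not known exactly. Their poses are not given: they have to be found in the camera images.
- slicer: Cake slicer, fixed to the counter: aluminium bed 130 x 380 x 14 mm, a white box (tensioner) near its +y end, a white post near its -y end, a flat steel blade stretched level between them 48 mm up. Origin: centre of the bed's underside; x points away from the robot (yaw up to 0.3 rad), y along the bed to the tensioner, z up. Box centre at y = +130 mm, post centre at y = -130 mm.
- tensioner: White box 96 x 96 mm, top 88 mm above the counter, carrying the handwheel. Origin: on the wheel's axis at counter height; axes as the slicer's. Its screw takes up slack, then pulls the blade against a stiff spring; a catch keeps all tension gained. The force between tensioner and blade_post is the blade's pull: 0 when slack, some 100 N once it takes 14 N to turn.
- blade_post: White post 70 x 60 mm, top 64 mm above the counter, holding the blade's other end; the lock lever stands on it between two dark cheeks that reach 83 mm above the counter. Origin: under the post's centre at counter height; axes as the slicer's. The force between it and the tensioner is the pull in the blade: once let go, about 8 N for each newton by which turning the knob took more than 1.6 N.
- wheel_axis (a point): Point on the upright axis of the steel handwheel, at the height of the knob's grip point (145 mm above the counter). Wheel rim 112 mm over all, top 117 mm above the counter. Slack at first, different each time and not to be seen: 0.3 to 1.6 turns at under 2 N on the knob; then the push grows about 3.6 N per rad to 14 N when properly set (11 to 17 N is good). Measure while turning.
- knob_grip (a point): Grip point on the axis of the black crank knob, upright on the wheel's rim, 50 mm from the wheel's axis: round, 23 mm in diameter, 122 to 162 mm above the counter (point at 145 mm). It spins freely on its pin, so it can stay gripped, hand orientation kept, while led round the circle, clockwise from above. Starts anywhere on the circle. Let go, it stays, but for springing back 0.5 to 1 rad.
- lock_lever (a joint): Blade lock lever, rad: 0 leaning toward the robot (unlocked, -x of the slicer, 0.5 rad off upright), 1.0 leaning away (+x, locked, at its stop). Hinge along the slicer's y, on the post's centre, 74 mm above the counter. It starts at 0 to 0.12, moves with about 3 N at its ball and stays where it is left.
- lever_tip (a point): Centre of the black ball, 24 mm in diameter, at the lever's end, 75 mm from its hinge; the rod is 10 mm thick. Its height is about 140 mm at both ends of the swing, 149 mm upright.
- sauce_bottle: Loose bystander: clear squeeze bottle of brown sauce with a white pointed nozzle, 62 mm in diameter, 185 mm tall. Origin: centre of its underside.
- jam_jar: Loose bystander: amber jar with a steel cap, 64 mm in diameter, 90 mm tall. Origin: centre of its underside.
- steel_cup: Loose bystander: small steel cup, 66 mm across the rim, 45 mm tall. Origin: centre of its underside.
- dessert_plate: Loose bystander: white plate, 170 mm across, 20 mm tall. Origin: centre of its underside.

How it is judged:
By the outcome, as a careful person would: the job done as asked, in the order asked, and still so for the second after the job is handed in, with the robot touching nothing.
It also fails if it takes over 70 s, if anything falls off the work surface, if the arm or the gripper's body presses on something with over 40 N, if the wrist force passes 120 N, or if a joint passes its speed limit or range.

ROBOT

A 6-joint arm with a two-finger parallel gripper is mounted at the origin on the work surface. World frame = base frame: x ahead of the robot, y to its left, z up, the work surface at z = 0. Lengths are in m, angles in rad, forces in N, time in s.
With the tool pointing down it reaches from about 0.425 to 0.95 m from the base axis. Payload 3.5 kg.
Tool frame: the origin (TCP) lies at the very end of the fingers, on their centre line; the grasp point (between the pads) lies 19 mm behind it; z points along the fingers, y is the line along which they close (so a half turn about z gives the same grasp; the last joint's range is limited). The gripper opens to 85 mm and grips with 20 to 120 N. Pads are 22 mm wide; open, the fingers measure 114 mm over their backs; the gripper's body (76 mm by 85 mm) begins 54 mm behind the grasp point. The pads swing forward as they close: fully open they stand 13 mm farther back than shut.
Start: joints at [0.954, 0.286, 1.577, -0, 1.279, -0.15], TCP at [0.304, 0.603, 0.231] pointing down, gripper open.
Joint ranges: [-2.77, 2.77], [-0.9, 2.22], [0.21, 2.48], [-1.53, 4.67], [0.24, 2.81], [-2.84, 2.84]. Speed limits (rad/s): [2.79, 2.79, 3.14, 3.14, 3.14, 3.14].

INTERFACE

Orientations are given as a unit quaternion [w, x, y, z].
In Python, from cell import r, cams, ticket gives the robot as it stands.
- The arm moves only by the shell command python3 -m creep 'ROWS' [FORCE]. ROWS is JSON, a list of rows, each a list of 3 entries, a list of its own where there are three numbers: the finger opening in mm, from 0 to 85.4, then the shift along the tool's x, y, z in mm, then the turn about the tool's z in rad. In form: [[grip, [dx, dy, dz], yaw], ...]. A call has 1 to 12 rows; each row shifts and turns the commanded pose from where the row before left it, along the tool's axes as they then stand; what a row does not reach is not made up. A row lasts 1/12 s, in which the tool goes at most 41.7 mm and 7.16 degrees, less where a joint would pass 70% of its speed; a pose out of reach is approached as far as the arm can. A call with a gripper value outside its range is refused whole. The fingers move at their own pace and stop on an object; FORCE is the grip in N (left out, the last holds). Time passes only in rows, so rows that do not move let the fingers close. It gives the time, the measured TCP pose, the force, the opening and the grip force at its end, in the units of the state.
- r.sense(): the state, without advancing time (a new reading comes with each control period).
- cams.get_image(name): name is "side" or "top"; returns a dict with "img" (384x512x3 uint8, blue, green, red), "range_z" (384x512 float32, m along the optical axis (not along the pixel's ray), 0 where there is no reading), "fx", "fy", "cx", "cy" (pixels), "world_to_cam" (4x4, takes a point from world to camera coordinates). Camera axes: x right, y down, z forward; pixel columns grow to the right and rows downward; lengths in m; the calibration is good to about 2 mm. A picture is of the moment at which its call begins.
- ticket.hand_in(): hands the job in; it is judged then, once.
The state is a dict: "time": time; "joints": joint angles; "qd": joint speeds; "tau": joint torques, N m; "eef_pos": TCP position; "ee_rot": TCP orientation; "force": force on the tool from outside, world axes, zero at the start; "moment": the same for the moment, N m; "grip_width": finger opening in m; "grip_force": force on a finger pad.
Only numpy, scipy, OpenCV 4.12 (cv2) and the standard library are available. Lean on these libraries where they do the work, as an engineer would, in place of code of your own. Each camera call takes 0.05 s, during which the arm holds its last target. There are 200 camera calls.

## Working session

There is one attempt and no reset: what is moved stays moved. The work goes in short steps, Python scripts to look and compute and a shell command to move; the robot and the scene stay as the last step left them, time stands still between calls to the robot, and variables do not carry over. Pictures are saved under pics/ and viewed, at most 10 in all, crops included, and the job is handed in when it is done.

```bash
ls; mkdir -p pics
python3 - <<'E'
from cell import r,cams
import cv2,numpy as np
s=r.sense();print(s)
for n in("top","side"):
    d=cams.get_image(n);cv2.imwrite(f"pics/{n}0.png",d["img"]);np.savez(f"{n}0.npz",**d);print(n,d["fx"],d["cx"],d["cy"],d["world_to_cam"].round(3).tolist())
E
```

```text
pics
{'time': 0.0, 'joints': array([ 9.53966825e-01,  2.87215846e-01,  1.57818917e+00,  1.17216082e-05,
        1.27857393e+00, -1.49962674e-01]), 'qd': array([-5.48882920e-05,  1.31920882e-04, -4.96957093e-04, -2.20595435e-04,
        2.24369204e-05,  1.11292083e-03]), 'tau': array([ 8.24761701e-04, -4.05975223e+01, -2.92625409e+01, -7.07664958e-05,
        5.75578961e-03,  4.06708395e-06]), 'eef_pos': array([0.30337605, 0.60224833, 0.22990712]), 'ee_rot': array([-4.51526999e-04,  2.31320658e-01,  9.72876832e-01, -1.10442768e-03]), 'force': array([0.06199406, 0.03308479, 0.0475847 ]), 'moment': array([ 0.01302969, -0.01403903, -0.00481108]), 'grip_force': 0.0, 'grip_width': 0.0851612215667656}
top 360.07493418337185 250.43556823870654 191.31161246686543 [[0.025, -1.0, 0.003, -0.033], [-0.997, -0.025, -0.067, 0.663], [0.067, -0.001, -0.998, 1.148], [0.0, 0.0, 0.0, 1.0]]
side 351.6910335661403 258.6097122237666 196.0264102248899 [[-0.984, -0.179, 0.017, 0.627], [-0.103, 0.484, -0.869, 0.166], [0.147, -0.856, -0.495, 0.906], [0.0, 0.0, 0.0, 1.0]]
```

View pics/top0.png

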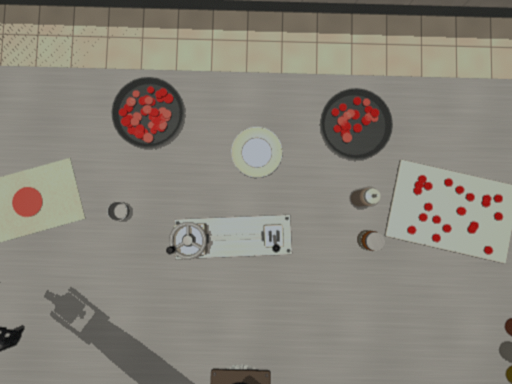

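View pics/side0.png

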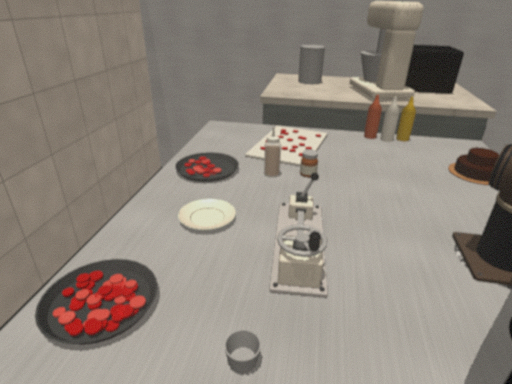

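The top view shows the slicer bed spanning about (175,220)–(291,257), the wheel at (188,240), the knob at (171,250) and the lever ball at (276,248). The cup (121,211), plate (257,152), sauce bottle (370,197) and jar (374,240) stand clear of it. The side view agrees.

```bash
cat > h.py <<'E'
import numpy as np
def load(n):
    return dict(np.load(n+".npz"))
def cloud(d):
    v,u=np.mgrid[:384,:512];z=d["range_z"]
    p=np.stack([(u-d["cx"])/d["fx"]*z,(v-d["cy"])/d["fy"]*z,z],-1)
    W=np.linalg.inv(d["world_to_cam"]);return p@W[:3,:3].T+W[:3,3]
def onplane(d,u,v,h):
    W=np.linalg.inv(d["world_to_cam"]);k=W[:3,:3]@np.array([(u-d["cx"])/d["fx"],(v-d["cy"])/d["fy"],1])
    return W[:3,3]+k*(h-W[2,3])/k[2]
E
python3 - <<'E'
from h import *
import cv2
for n,(u0,u1,v0,v1) in dict(top0=(160,300,205,270),side0=(260,340,165,300)).items():
    d=load(n);P=cloud(d);C=P[v0:v1,u0:u1].reshape(-1,3);img=d["img"][v0:v1,u0:u1].reshape(-1,3)
    C_ok=(C[:,2]>-.05)&(C[:,2]<.2)
    for lo,hi in((.007,.03),(.08,.095),(.105,.122),(.122,.135),(.135,.15),(.15,.17)):
        m=C_ok&(C[:,2]>lo)&(C[:,2]<hi);
        if m.any():
            q=C[m];print(n,lo,hi,m.sum(),q.mean(0).round(3),np.median(q,0).round(3),q.min(0).round(3),q.max(0).round(3))
    m=(C[:,2]>.115)&(C[:,2]<.2)
    dark=(img.max(1)<60)&m
    for s in(1,-1):
        q=C[dark&(s*(C[:,1]-.05)>0)];print('dark',s,len(q),q.mean(0).round(4) if len(q) else'',q.max(0).round(3) if len(q) else '',q.min(0).round(3) if len(q) else'')
d=load("top0");P=cloud(d)
m=(P[...,2]>.008)&(P[...,2]<.024);v,u=np.nonzero(m);k=(u>165)&(u<300)&(v>205)&(v<270)
q=P[v[k],u[k]][:,:2].astype(np.float32);print(cv2.minAreaRect(q))
k=d["img"][205:270,160:300];cv2.imwrite("pics/c.png",cv2.resize(k,None,fx=5.5,fy=5.5,interpolation=cv2.INTER_CUBIC))
E
```

```text
top0 0.007 0.03 2749 [0.521 0.009 0.012] [0.529 0.012 0.012] [ 0.442 -0.153  0.007] [0.59  0.237 0.029]
top0 0.08 0.095 541 [0.508 0.148 0.086] [0.512 0.163 0.086] [ 0.46  -0.107  0.08 ] [0.556 0.215 0.094]
top0 0.105 0.122 587 [0.51  0.161 0.114] [0.509 0.166 0.114] [ 0.455 -0.096  0.105] [0.562 0.222 0.122]
top0 0.122 0.135 7 [0.487 0.16  0.129] [0.486 0.2   0.13 ] [ 0.474 -0.092  0.123] [0.507 0.205 0.134]
top0 0.135 0.15 44 [ 0.493 -0.038  0.145] [ 0.492 -0.088  0.145] [ 0.478 -0.102  0.136] [0.505 0.216 0.15 ]
top0 0.15 0.17 72 [0.485 0.125 0.157] [0.485 0.205 0.157] [ 0.471 -0.102  0.15 ] [0.503 0.22  0.165]
dark 1 50 [0.4833 0.2063 0.1544] [0.492 0.217 0.165] [0.474 0.199 0.129]
dark -1 38 [ 0.4955 -0.0928  0.1493] [ 0.505 -0.085  0.153] [ 0.485 -0.102  0.141]
side0 0.007 0.03 1946 [0.529 0.047 0.016] [0.535 0.086 0.014] [ 0.444 -0.459  0.007] [0.682 0.233 0.03 ]
side0 0.08 0.095 602 [0.514 0.169 0.087] [0.521 0.202 0.088] [ 0.46  -0.108  0.08 ] [0.558 0.22  0.095]
side0 0.105 0.122 832 [0.514 0.168 0.115] [0.514 0.174 0.116] [ 0.458 -0.093  0.105] [0.566 0.224 0.121]
side0 0.122 0.135 54 [0.491 0.138 0.13 ] [0.49  0.217 0.13 ] [ 0.474 -0.094  0.122] [0.511 0.222 0.135]
side0 0.135 0.15 106 [0.49  0.101 0.143] [0.49  0.216 0.143] [ 0.474 -0.095  0.135] [0.51  0.223 0.15 ]
side0 0.15 0.17 113 [0.488 0.169 0.157] [0.487 0.214 0.158] [ 0.474 -0.097  0.15 ] [0.507 0.223 0.164]
dark 1 138 [0.4854 0.2179 0.1492] [0.496 0.223 0.164] [0.476 0.206 0.127]
dark -1 26 [ 0.4982 -0.0857  0.1476] [ 0.505 -0.082  0.153] [ 0.49  -0.091  0.14 ]
((0.5160019397735596, 0.038270071148872375), (0.1300954669713974, 0.3788694143295288), 3.6984663009643555)
```

View pics/c.png

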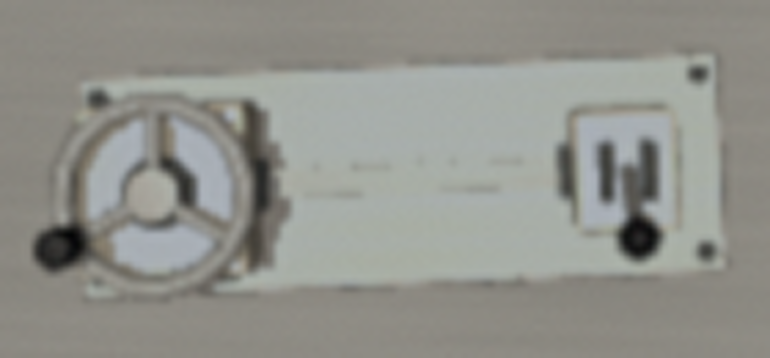

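The bed is centred at (0.516, 0.038) with yaw about 0.065. That puts the wheel axis at (0.508, 0.168), the knob at (0.484, 0.212) and the post at (0.524, -0.092). I'll turn the tool to line up with the world axes (tool x = -X, y = +Y, z = -Z) and move above the knob.

```bash
python3 -m creep '[[50,[0,0,0],-0.1165],[50,[0,0,0],-0.1165],[50,[0,0,0],-0.1165],[50,[0,0,0],-0.1165],[50,[-16,-35,0],0],[50,[-16,-35,0],0],[50,[-16,-35,0],0],[50,[-16,-35,0],0],[50,[-16,-35,0],0],[50,[-16,-35,0],0],[50,[-16,-35,0],0],[50,[-16,-35,0],0]]' 40
```

```text
time: 1.1
eef_pos: [0.4316, 0.3208, 0.2309]
ee_rot: [-0.0, 0.0, 1.0, -0.0]
force: [0.6, -0.3, -0.6]
grip_width: 0.0503
grip_force: 0.0
```

```bash
python3 -m creep '[[50,[-13,-27.5,0],0],[50,[-13,-27.5,0],0],[50,[-13,-27.5,0],0],[50,[-13,-27.5,0],0],[50,[0,0,0],0],[50,[0,0,20],0],[50,[0,0,20],0],[50,[0,0,20],0],[50,[0,0,20],0],[50,[0,0,20],0],[50,[0,0,0],0],[50,[0,0,0],0]]'
python3 - <<'E'
from cell import r,cams
import cv2,numpy as np
a=[cams.get_image(n)["img"] for n in("side","top")]
a=[cv2.resize(a[0][130:310,220:400],(400,400)),cv2.resize(a[1][170:290,110:230],(400,400))]
cv2.imwrite("pics/g1.png",np.hstack(a))
E
```

```text
time: 2.1
eef_pos: [0.4821, 0.2129, 0.13]
ee_rot: [-0.002, 0.0, 1.0, -0.0]
force: [0.9, 0.9, -0.0]
grip_width: 0.0502
grip_force: 0.0
```

View pics/g1.png

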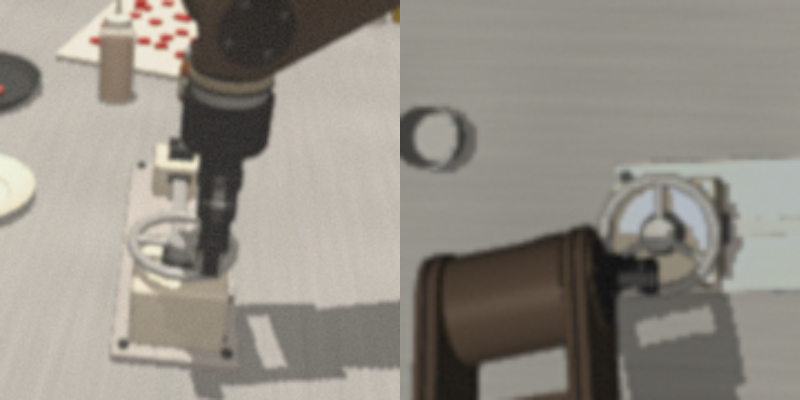

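The gripper is over the knob on the wheel's near-left rim (left half, about (210,255)), with the knob hidden between the fingers. Next I'll close and check the grip.

```bash
python3 -m creep '[[50,[-1,-1,3],0],[20,[0,0,0],0],[15,[0,0,0],0],[15,[0,0,0],0],[15,[0,0,0],0],[15,[0,0,0],0],[15,[0,0,0],0]]' 50
```

```text
time: 2.78
eef_pos: [0.4855, 0.2112, 0.1296]
ee_rot: [0.001, 0.0, 1.0, -0.0]
force: [0.8, -4.5, 6.2]
grip_width: 0.0211
grip_force: 49.5
```

```bash
python3 - <<'E'
import numpy as np
a=np.radians(117-15*np.arange(25));x=50*np.cos(a);y=50*np.sin(a)
for k in range(24):print(k,round(117-15*(k+1)),[round(-(x[k+1]-x[k]),1),round(y[k+1]-y[k],1)])
E
cat > m.py <<'E'
from cell import r
import numpy as np
s=r.sense();c=np.array([.5076,.168]);d=s["eef_pos"][:2]-c;R=np.hypot(*d);u=d/R;t=np.array([u[1],-u[0]])
f=s["force"];print("t",round(s["time"],2),"ang",round(np.degrees(np.arctan2(d[1],d[0])),1),"R",R.round(4),"z",s["eef_pos"][2].round(4),"Fresist",(-f[:2]@t).round(2),"Frad",(f[:2]@u).round(2),"Fz",f[2].round(2),"w",s["grip_width"].round(4),s["eef_pos"].round(4),s["ee_rot"].round(3))
E
python3 m.py
```

```text
0 102 [np.float64(-12.3), np.float64(4.4)]
1 87 [np.float64(-13.0), np.float64(1.0)]
2 72 [np.float64(-12.8), np.float64(-2.4)]
3 57 [np.float64(-11.8), np.float64(-5.6)]
4 42 [np.float64(-9.9), np.float64(-8.5)]
5 27 [np.float64(-7.4), np.float64(-10.8)]
6 12 [np.float64(-4.4), np.float64(-12.3)]
7 -3 [np.float64(-1.0), np.float64(-13.0)]
8 -18 [np.float64(2.4), np.float64(-12.8)]
9 -33 [np.float64(5.6), np.float64(-11.8)]
10 -48 [np.float64(8.5), np.float64(-9.9)]
11 -63 [np.float64(10.8), np.float64(-7.4)]
12 -78 [np.float64(12.3), np.float64(-4.4)]
13 -93 [np.float64(13.0), np.float64(-1.0)]
14 -108 [np.float64(12.8), np.float64(2.4)]
15 -123 [np.float64(11.8), np.float64(5.6)]
16 -138 [np.float64(9.9), np.float64(8.5)]
17 -153 [np.float64(7.4), np.float64(10.8)]
18 -168 [np.float64(4.4), np.float64(12.3)]
19 -183 [np.float64(1.0), np.float64(13.0)]
20 -198 [np.float64(-2.4), np.float64(12.8)]
21 -213 [np.float64(-5.6), np.float64(11.8)]
22 -228 [np.float64(-8.5), np.float64(9.9)]
23 -243 [np.float64(-10.8), np.float64(7.4)]Traceback (most recent call last):
  File "m.py", line 4, in <module>
    f=s["force"];print("t",round(s["time"],2),"ang",round(np.degrees(np.arctan2(d[1],d[0])),1),"R",R.round(4),"z",s["eef_pos"][2].round(4),"Fresist",(-f[:2]@t).round(2),"Frad",(f[:2]@u).round(2),"Fz",f[2].round(2),"w",s["grip_width"].round(4),s["eef_pos"].round(4),s["ee_rot"].round(3))
                                                                                                                                                                                                                          ^^^^^^^^^^^^^^^^^^^^^
AttributeError: 'float' object has no attribute 'round'
```

```bash
sed -i 's/s\["grip_width"\].round(4)/round(s["grip_width"],4)/' m.py; python3 m.py; python3 -m creep '[[15,[-12.3,4.4,-1.5],0],[15,[-13,1,0],0],[15,[-12.8,-2.4,0],0],[15,[-11.8,-5.6,0],0],[15,[-9.9,-8.5,0],0],[15,[-7.4,-10.8,0],0]]'; python3 m.py
```

```text
t 2.78 ang 117.1 R 0.0485 z 0.1296 Fresist 1.31 Frad -4.39 Fz 6.17 w 0.0211 [0.4855 0.2112 0.1296] [ 0.001  0.     1.    -0.   ]
time: 3.28
eef_pos: [0.5532, 0.1906, 0.1296]
ee_rot: [0.001, 0.0, 1.0, 0.002]
force: [1.7, 3.5, 0.6]
grip_width: 0.0214
grip_force: 49.4
t 3.28 ang 26.3 R 0.0509 z 0.1296 Fresist 2.4 Frad 3.06 Fz 0.61 w 0.0214 [0.5532 0.1906 0.1296] [0.001 0.    1.    0.002]
```

```bash
python3 -m creep '[[15,[-5.2,-12.3,0],0],[15,[-1,-13,0],0],[15,[2.4,-12.8,0],0],[15,[5.6,-11.8,0],0]]'; python3 m.py
```

```text
time: 3.62
eef_pos: [0.55, 0.1381, 0.1296]
ee_rot: [0.0, 0.001, 1.0, -0.0]
force: [0.3, 1.8, 1.7]
grip_width: 0.0214
grip_force: 49.6
t 3.62 ang -35.2 R 0.0519 z 0.1296 Fresist 1.65 Frad -0.84 Fz 1.65 w 0.0214 [0.55   0.1381 0.1296] [ 0.     0.001  1.    -0.   ]
```

```bash
python3 -m creep '[[15,[8.5,-9.9,0],0],[15,[10.8,-7.4,0],0],[15,[12.3,-4.4,0],0],[15,[13,-1,0],0],[15,[12.8,2.4,0],0]]'; python3 m.py
```

```text
time: 4.03
eef_pos: [0.4917, 0.1198, 0.1296]
ee_rot: [0.001, 0.002, 1.0, 0.002]
force: [6.9, 10.3, -4.6]
grip_width: 0.0214
grip_force: 49.3
t 4.03 ang -108.3 R 0.0507 z 0.1296 Fresist 3.34 Frad -11.98 Fz -4.63 w 0.0214 [0.4917 0.1198 0.1296] [0.001 0.002 1.    0.002]
```

```bash
python3 -m creep '[[15,[11.8,5.6,0],0],[15,[9.9,8.5,0],0],[15,[7.4,10.8,0],0],[15,[4.4,12.3,0],0],[15,[1,13,0],0]]'; python3 m.py
```

```text
time: 4.45
eef_pos: [0.4589, 0.1673, 0.1297]
ee_rot: [0.003, -0.0, 1.0, -0.003]
force: [10.5, -7.9, -5.7]
grip_width: 0.0211
grip_force: 49.9
t 4.45 ang -179.2 R 0.0487 z 0.1297 Fresist 8.02 Frad -10.35 Fz -5.72 w 0.0211 [0.4589 0.1673 0.1297] [ 0.003 -0.     1.    -0.003]
```

Run:
```python
import numpy as np
from scipy.optimize import least_squares as L
p=np.array([(.4855,.2112),(.5532,.1906),(.55,.1381),(.4917,.1198),(.4589,.1673)])
F=np.array([(.4,-4.5),(1.7,3.5),(.3,1.8),(6.9,10.3),(10.5,-7.9)])
for free in(0,1):
    s=L(lambda q:np.hypot(*(p-q[:2]).T)-(q[2] if free else .05),[.508,.168,.05]);c=s.x;print(c,s.fun.round(5))
    for a,f in zip(p,F):
        u=(a-c[:2]);u/=np.hypot(*u);t=np.array([u[1],-u[0]]);print(np.degrees(np.arctan2(u[1],u[0])).round(1),(-f@t).round(2),(f@u).round(2))
```

```text
[0.5089954 0.1668895 0.05     ] [0.00015 0.00016 0.0001  0.00017 0.0001 ]
117.9 1.75 -4.16
28.2 2.28 3.15
-35.1 1.65 -0.79
-110.2 2.93 -12.05
179.5 7.81 -10.56
[0.50900149 0.1668991  0.05013657] [ 1.e-05  2.e-05 -3.e-05  4.e-05 -3.e-05]
117.9 1.76 -4.16
28.2 2.28 3.15
-35.1 1.65 -0.79
-110.2 2.93 -12.05
179.5 7.82 -10.56
```

```bash
sed -i 's/\[.5076,.168\]/[.5090,.1669]/' m.py; python3 -m creep '[[15,[-3.6,12.8,0],0],[15,[-6.8,11.8,0],0],[15,[0,0,0],0]]'; python3 m.py
```

```text
time: 4.7
eef_pos: [0.4665, 0.1931, 0.1296]
ee_rot: [-0.003, -0.0, 1.0, -0.002]
force: [-3.9, -2.0, 4.6]
grip_width: 0.0218
grip_force: 51.1
t 4.7 ang 148.3 R 0.0499 z 0.1296 Fresist 3.76 Frad 2.21 Fz 4.63 w 0.0218 [0.4665 0.1931 0.1296] [-0.003 -0.     1.    -0.002]
```

```bash
python3 - <<'E'
import numpy as np
a=np.radians(150-10*np.arange(37));x=50*np.cos(a);y=50*np.sin(a)
for k in range(36):print(150-10*k,float(round(-(x[k+1]-x[k]),1)),float(round(y[k+1]-y[k],1)),end=' | ')
E
python3 -m creep '[[15,[-4.9,7.2,0],0],[15,[-6.1,6.2,0],0],[15,[-7.2,5,0],0]]'; python3 m.py
```

```text
150 -5.0 7.1 | 140 -6.2 6.2 | 130 -7.1 5.0 | 120 -7.9 3.7 | 110 -8.4 2.3 | 100 -8.7 0.8 | 90 -8.7 -0.8 | 80 -8.4 -2.3 | 70 -7.9 -3.7 | 60 -7.1 -5.0 | 50 -6.2 -6.2 | 40 -5.0 -7.1 | 30 -3.7 -7.9 | 20 -2.3 -8.4 | 10 -0.8 -8.7 | 0 0.8 -8.7 | -10 2.3 -8.4 | -20 3.7 -7.9 | -30 5.0 -7.1 | -40 6.2 -6.2 | -50 7.1 -5.0 | -60 7.9 -3.7 | -70 8.4 -2.3 | -80 8.7 -0.8 | -90 8.7 0.8 | -100 8.4 2.3 | -110 7.9 3.7 | -120 7.1 5.0 | -130 6.2 6.2 | -140 5.0 7.1 | -150 3.7 7.9 | -160 2.3 8.4 | -170 0.8 8.7 | -180 -0.8 8.7 | -190 -2.3 8.4 | -200 -3.7 7.9 | time: 4.95
eef_pos: [0.4831, 0.2098, 0.1295]
ee_rot: [-0.005, -0.0, 1.0, -0.003]
force: [-7.8, -8.1, 8.8]
grip_width: 0.0217
grip_force: 51.5
t 4.95 ang 121.2 R 0.0501 z 0.1295 Fresist 10.91 Frad -2.91 Fz 8.83 w 0.0217 [0.4831 0.2098 0.1295] [-0.005 -0.     1.    -0.003]
```

```bash
python3 -m creep '[[15,[-7.9,3.5,0],0],[15,[-8.4,2,0],0]]'; python3 m.py
```

```text
time: 5.12
eef_pos: [0.4984, 0.2159, 0.1295]
ee_rot: [-0.006, 0.0, 1.0, -0.002]
force: [-12.3, -4.4, 9.8]
grip_width: 0.0212
grip_force: 51.6
t 5.12 ang 102.1 R 0.0502 z 0.1295 Fresist 12.93 Frad -1.73 Fz 9.84 w 0.0212 [0.4984 0.2159 0.1295] [-0.006  0.     1.    -0.002]
```

```bash
python3 -m creep '[[15,[-6.5,0.8,0],0],[15,[-6.5,0,0],0]]'; python3 m.py
```

```text
time: 5.28
eef_pos: [0.5109, 0.217, 0.1295]
ee_rot: [-0.007, 0.0, 1.0, -0.002]
force: [-13.1, -4.1, 10.6]
grip_width: 0.0215
grip_force: 51.7
t 5.28 ang 87.8 R 0.0502 z 0.1295 Fresist 12.94 Frad -4.62 Fz 10.6 w 0.0215 [0.5109 0.217  0.1295] [-0.007  0.     1.    -0.002]
```

```bash
python3 -m creep '[[15,[-3.5,-0.3,0],0],[15,[-3.5,-0.5,0],0]]'; python3 m.py
```

```text
time: 5.45
eef_pos: [0.5174, 0.2164, 0.1295]
ee_rot: [-0.008, 0.0, 1.0, -0.002]
force: [-13.9, -3.4, 10.2]
grip_width: 0.0215
grip_force: 51.7
t 5.45 ang 80.3 R 0.0502 z 0.1295 Fresist 13.17 Frad -5.65 Fz 10.21 w 0.0215 [0.5174 0.2164 0.1295] [-0.008  0.     1.    -0.002]
```

The push is about 13.2–14 N, consistent with the fitted 3.6 N/rad trend, so I'll release and lift.

```bash
python3 -m creep '[[55,[0,0,0],0],[55,[0,0,0],0],[55,[0,0,0],0],[55,[0,0,0],0],[55,[0,0,-20],0],[55,[0,0,-30],0],[55,[0,0,-30],0],[55,[0,0,-20],0],[20,[0,-30,0],0],[0,[0,-35,0],0],[0,[0,-35,0],0],[0,[0,0,0],0]]'; python3 m.py
python3 - <<'E'
from cell import r,cams
from h import *
import cv2
d=cams.get_image("side");P=cloud(d);cv2.imwrite("pics/g2.png",cv2.resize(d["img"][130:310,220:400],(600,600)))
m=(d["img"].max(2)<60)&(P[...,2]>.125)&(P[...,2]<.17)&(P[...,0]>.42)&(P[...,0]<.6)
for lo,hi in((.1,.25),(-.13,-.05)):
    q=P[m&(P[...,1]>lo)&(P[...,1]<hi)];print(len(q),q.mean(0),q.min(0),q.max(0))
E
```

```text
time: 6.45
eef_pos: [0.5228, 0.1137, 0.2299]
ee_rot: [0.0, 0.002, 1.0, -0.001]
force: [-0.6, -0.0, 0.4]
grip_width: 0.0066
grip_force: 0.0
t 6.45 ang -75.4 R 0.0549 z 0.2299 Fresist -0.58 Frad -0.12 Fz 0.35 w 0.0066 [0.5228 0.1137 0.2299] [ 0.     0.002  1.    -0.001]
125 [0.47636795 0.21131769 0.1495677 ] [0.46817887 0.20133236 0.13027754] [0.4843945  0.21546677 0.16354133]
22 [ 0.49831003 -0.08532352  0.14756294] [ 0.49058307 -0.0892632   0.14187667] [ 0.50455573 -0.08203094  0.15287872]
```

View pics/g2.png

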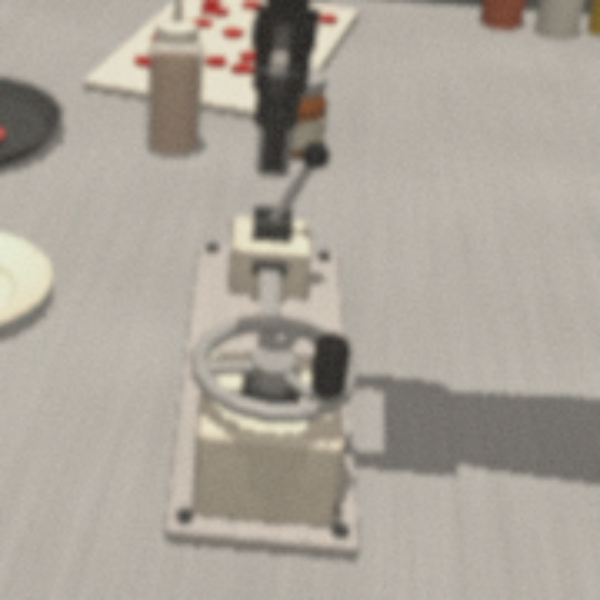

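The knob rests at about (330,365) in this view after springing back some 50° (0.87 rad), as expected. The lever ball at (316,155) still leans toward the robot. Next I'll move behind the ball with the fingers closed.

```bash
python3 -m creep '[[0,[13,-35,0],0],[0,[13,-35,0],0],[0,[13,-35,0],0],[0,[13,-35,0],0],[0,[13,-35,0],0],[0,[13,-34,0],0],[0,[0,0,0],0],[0,[0,0,33],0],[0,[0,0,33],0],[0,[0,0,32],0],[0,[0,0,0],0],[0,[0,0,0],0]]'
```

```text
time: 7.5
eef_pos: [0.4435, -0.0894, 0.1304]
ee_rot: [-0.002, -0.0, 1.0, 0.001]
force: [0.0, 0.2, 1.6]
grip_width: -0.0002
grip_force: 0.0
```

```bash
python3 -m creep '[[0,[-8,-3,0],0],[0,[-8,0,0],0],[0,[-8,0,0],0],[0,[-8,0.5,0],0],[0,[-8,0.5,0],0],[0,[-8,0.5,0],0],[0,[-8,0.5,0],0],[0,[-8,0.5,0],0],[0,[-8,0.5,0],0],[0,[-8,0.5,0],0]]'; python3 -m creep '[[0,[-5,0,0],0],[0,[-4,0,0],0],[0,[-3,0,0],0]]'
```

```text
time: 8.33
eef_pos: [0.5253, -0.0902, 0.1317]
ee_rot: [-0.0, 0.0, 1.0, 0.0]
force: [-3.7, -1.7, -0.7]
grip_width: 0.0003
grip_force: 1.5
time: 8.58
eef_pos: [0.5357, -0.0897, 0.1302]
ee_rot: [-0.002, 0.0, 1.0, 0.001]
force: [-4.1, 1.0, -3.6]
grip_width: 0.0001
grip_force: 1.9
```

```bash
python3 -m creep '[[0,[-2,0,0],0],[0,[-2,0,0],0],[0,[-1,0,0],0]]'; python3 -m creep '[[0,[-1.5,0,0],0],[0,[-1.5,0,0],0]]'
```

```text
time: 8.83
eef_pos: [0.5398, -0.0899, 0.1307]
ee_rot: [-0.003, 0.0, 1.0, 0.001]
force: [-9.0, 0.3, -1.6]
grip_width: -0.0002
grip_force: 4.3
time: 9.0
eef_pos: [0.5401, -0.0898, 0.1306]
ee_rot: [-0.007, -0.0, 1.0, 0.001]
force: [-17.2, 0.4, 5.3]
grip_width: 0.0001
grip_force: 9.1
```

The lever is at its stop: force climbs with no further motion. I'll back off and look.

```bash
python3 -m creep '[[0,[10,0,0],0],[0,[25,0,0],0],[0,[30,0,0],0],[0,[20,0,0],0],[0,[0,0,-30],0],[0,[0,0,-35],0],[0,[0,0,-35],0],[0,[0,0,0],0],[0,[0,0,0],0]]'
python3 - <<'E'
from cell import r,cams
from h import *
import cv2
a=[]
for n in("side","top"):
    d=cams.get_image(n);P=cloud(d);a.append(d["img"])
    m=(d["img"].max(2)<60)&(P[...,2]>.125)&(P[...,2]<.17)&(P[...,0]>.42)&(P[...,0]<.6)
    for lo,hi in((.1,.25),(-.13,-.05)):
        q=P[m&(P[...,1]>lo)&(P[...,1]<hi)];print(n,len(q),q.mean(0) if len(q) else '')
cv2.imwrite("pics/g3.png",np.hstack([cv2.resize(a[0],(400,300)),cv2.resize(a[1],(400,300))]))
E
```

```text
time: 9.75
eef_pos: [0.4626, -0.0914, 0.2367]
ee_rot: [0.006, 0.001, 1.0, -0.002]
force: [-0.0, -0.3, -0.4]
grip_width: -0.0
grip_force: 0.0
side 123 [0.4763146 0.2113899 0.1496174]
side 20 [ 0.56354374 -0.08083454  0.14521982]
top 47 [0.47523286 0.20002167 0.15524406]
top 34 [ 0.56075541 -0.08779843  0.14737671]
```

View pics/g3.png

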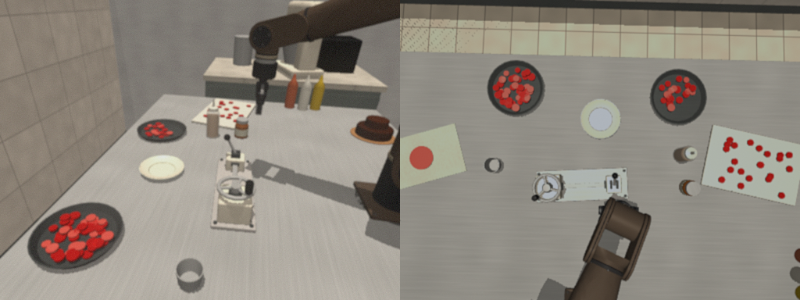

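The lever ball now leans away (x ≈ 0.562, which matches its stop). The knob hasn't moved since release, the bystanders are in place and the arm is clear.

```bash
python3 -c "
from cell import ticket
print(ticket.hand_in())"
```

```text
the job is handed in; nothing more can be done
None
```

The handwheel is wound to about 13–14 N at the knob, then the lock lever was swung over to its far stop; the arm is clear, the bystanders were left untouched, and the job is handed in at about 10 s.

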